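Open a touch-latch medicine cupboard

ROBOT

A 7-joint arm with a two-finger parallel gripper is mounted at the origin on the work surface. World frame = base frame: x ahead of the robot, y to its left, z up, the work surface at z = 0. Lengths are in m, angles in rad, forces in N, time in s.
With the tool pointing down it reaches from about 0.4 to 0.85 m from the base axis. Payload 4.4 kg.
Tool frame: the origin (TCP) lies on the centre line of the jaws, within the pads' length; the fingertips stand 17 mm ahead of it and the grasp point (between the pads) lies 2 mm behind it; z points along the fingers, y is the line along which they close (so a half turn about z gives the same grasp; the last joint's range is limited). The gripper opens to 94 mm and grips with 3 to 60 N. Pads are 16 mm wide; open, the fingers measure 119 mm over their backs; the gripper's body (75 mm by 177 mm) begins 78 mm behind the grasp point.
Start: joints at [1.153, 0.628, 0.038, 1.517, -0.027, 0.996, -0.02], TCP at [0.224, -0.61, 0.222] pointing down, gripper open.
Joint ranges: [-3.06, 3.06], [-0.37, 2.12], [-1.25, 1.32], [0.18, 2.47], [-1.1, 4.24], [0.23, 1.98], [-2.94, 2.94]. Speed limits (rad/s): [2.57, 2.57, 3.14, 3.14, 3.14, 3.14, 3.14].

INTERFACE

Orientations are given as a unit quaternion [x, y, z, w].
In Python, from workcell import env gives the robot as it stands. The module is installed in compiled form; this text tells all that it offers.
- The arm moves only by the tool arm_command, never from a script. Its argument "steps" is text: rows parted by semicolons, each of 7 numbers parted by spaces: the shift along the tool's x, y, z in mm, then the turn, a rotation vector about the tool's x, y, z in degrees, then the closure in counts, from 0 (fully open) to 255 (shut). In form: tx ty tz wx wy wz hand; .... A call has 1 to 5 rows; each row shifts and turns the commanded pose from where the row before left it, along the tool's axes as they then stand; what a row does not reach is not made up. A row lasts 1/10 s, in which the tool goes at most 50 mm and 8.59 degrees, less where a joint would pass 70% of its speed; a pose out of reach is approached as far as the arm can. A call with a gripper value outside its range is refused whole. The fingers move at their own pace and stop on an object; "force" is the grip in N (left out, the last holds). Time passes only in rows, so rows that do not move let the fingers close. It gives the time, the measured TCP pose, the force, the opening and the grip force at its end, in the units of the state.
- env.get_state(): the state, without advancing time (a new reading comes with each control period).
- env.read_camera(name): name is "scene" or "top" or "wrist"; returns a dict with "image" (480x640x3 uint8, blue, green, red), "z_map" (480x640 float32, m along the optical axis (not along the pixel's ray), 0 where there is no reading), "fx", "fy", "cx", "cy" (pixels), "R" (3x3) and "t" (3): a world point X has camera coordinates R X + t. Camera axes: x right, y down, z forward; pixel columns grow to the right and rows downward; lengths in m; the calibration is good to about 2 mm. A picture is of the moment at which its call begins.
- env.close_job(): hands the job in; it is judged then, once.
The state is a dict: "time_s": time; "joint_positions": joint angles; "joint_velocities": joint speeds; "effort": joint torques, N m; "ee_pos": TCP position; "orientation": TCP orientation; "contact_force": force on the tool from outside, world axes, zero at the start; "ft_torque": the same for the moment, N m; "grip_width": opening from 0.0 (shut) to 1.0 (fully open); "grasp_force": force on a finger pad.
Only numpy, scipy, OpenCV 4.12 (cv2) and the standard library are available. Lean on these libraries where they do the work, as an engineer would, in place of code of your own. Each camera call takes 0.05 s, during which the arm holds its last target. There are 200 camera calls.

TASK

Open the right-hand door (as you face the doors) of the small medicine cupboard: it has no handle, so press it in with a fingertip near its free edge until the touch catch lets go, and take the finger away so that it springs ajar by itself. Then swing it wide open, about square to the cupboard's front, by pushing on its inner face with the outside of the fingers, and leave it standing open. Do not take the door between the fingers, keep the left-hand door shut, and leave the tub, the bottle and the carton in front where they stand.

Things in the scene. Friction and masses are not known exactly. Their poses are not given: they have to be found in the camera images.
- cupboard: Fixed cupboard, grey carcass 200 mm deep (x), 346 wide (y), 240 high, two plain white doors side by side; origin: centre of the carcass underside, on the table. It faces its -x: carcass front edge at x = -100 mm, shut doors 5 mm in front of that (backs x = -105, faces x = -121), z = 12 to 236 mm. Nothing overhangs the doors. Facing them, the right-hand door is the one at -y. Inside, fixed shelf and stock.
- right_door (a joint): Right-hand door angle, rad: 0 shut, grows as it swings out (stop 1.75), can be pressed in to a stop at -0.032. Touch catch: about 8 N at 140 mm from the hinge moves it in 4 to 5 mm to the stop; the catch lets go 1 mm before that; pressed less it stays latched. Let go, a damped plunger throws it out to 0.35 to 0.45 rad within 1 s. Then it turns lightly and stays where left; it does not latch again.
- right_door_hinge (a point): Point on the right-hand door's hinge line, in the plane of its outer face, at half its height (124 mm above the table). Axes turn with the door: x from the outer face (x = 0) through to the inner face (x = 16 mm), y along the panel with the free edge at y = +170 mm, z up. Panel 170 wide, 224 high, 16 mm thick.
- right_door_corner (a point): Upper free corner of the right-hand door on its outer face, 170 mm from the hinge line, 236 mm above the table; axes as right_door_hinge. The catch's 12 mm plunger acts low down, 40 mm above the table and 120 mm from the hinge line, and after release stands 42 mm farther out of the cupboard there; keep fingers above it.
- left_door (a joint): Left-hand door angle, rad, 0 shut: mirror image of the right one (hinge at the cupboard's +y side) with the same catch; 4 mm lie between the free edges of the two shut doors. It must stay shut.
- white_tub: Loose white pill tub, 68 mm in diameter, 125 mm high, origin at the centre of its underside. Like the next two it stands in front of the cupboard, outside the right-hand door's swing; leave it alone.
- brown_bottle: Loose brown medicine bottle with a white cap, 62 mm in diameter, 165 mm high, origin at the centre of its underside; leave it alone.
- carton: Loose upright white carton with a band, 36 x 62 mm, 92 mm high, origin at the centre of its underside; leave it alone.

How it is judged:
On the way, in this order (a step that is already met when the one before it is completed fails the run):
1. the right-hand door is pressed in until its catch lets go (value of joint right_door below -0.02 rad).
2. the right-hand door has sprung ajar and stands still (value of joint right_door between 0.2 and 0.6 rad and velocity of joint right_door between -0.1 and 0.1 rad/s), for 0.1 s.
At the end, for the whole second after the job is handed in: The right-hand door stands still at 1.25 rad (72 degrees) or more, the left-hand door is shut (within 0.03 rad), and the tub, the bottle and the carton stand upright within 20 mm of where they were (value of joint right_door above 1.25 rad and velocity of joint right_door between -0.05 and 0.05 rad/s and value of joint left_door between -0.02 and 0.03 rad and distance of each of white_tub, brown_bottle, carton from where it was at the start of the episode below 0.02 m and angle between each of white_tub, brown_bottle, carton's own z axis and vertical below 0.2 rad); the robot touches nothing.
It fails at once if the left-hand door is opened (value of joint left_door above 0.06 rad).
It fails at once if the right-hand door is taken between the fingers (x of the grasp point in the frame of right_door_hinge between 0.001 and 0.015 m and y of the grasp point in the frame of right_door_hinge between 0 and 0.17 m and z of the grasp point in the frame of right_door_hinge between -0.112 and 0.112 m).
It fails at once if the tub, the bottle or the carton is lifted, carried, pushed about or knocked over (distance of any of white_tub, brown_bottle, carton from where it was at the start of the episode above 0.03 m).
It also fails if it takes over 48 s, if anything falls off the work surface, if the arm or the gripper's body presses on something with over 40 N, if the wrist force passes 120 N, or if a joint passes its speed limit or range.

## Working session

There is one attempt and no reset: what is moved stays moved. The work goes in short steps, Python scripts to look and compute and a tool call to move; the robot and the scene stay as the last step left them, time stands still between calls to the robot, and variables do not carry over. Pictures are saved under pics/ and viewed, at most 10 in all, crops included, and the job is handed in when it is done.

Besides the shell and the picture viewer there is one more tool, called after "Emit:" by a JSON object that holds its "op" and its "data", one argument or row to a line. arm_command: Moves the arm, as the interface text tells. Its arguments: {"type":"object","properties":{"steps":{"type":"string"},"force":{"type":"number"}},"required":["steps"]}

```bash
mkdir -p pics
cat > h.py <<'E'
import numpy as np,cv2
from workcell import env
def grab(n):
    c=env.read_camera(n)
    for k in('R','t'): c[k]=np.array(c[k],float).reshape((3,3) if k=='R' else 3)
    return c
def pts(c):
    z=c['z_map'];v,u=np.mgrid[:480,:640]
    P=np.stack([(u-c['cx'])/c['fx']*z,(v-c['cy'])/c['fy']*z,z],-1)
    return (P-c['t'])@c['R']   # R^T (P-t)
E
python3 - <<'E'
from h import *
s=env.get_state();print({k:np.round(v,3) for k,v in s.items()})
ims=[]
for n in('scene','top'):
    c=grab(n);ims.append(c['image']);np.savez('pics/'+n,**c);print(n,np.round(-c['R'].T@c['t'],3),c['fx'])
    cv2.imwrite(f'pics/{n}0.png',c['image'])
E
```

```text
{'time_s': np.float64(0.0), 'joint_positions': array([ 1.153,  0.629,  0.038,  1.518, -0.027,  0.996, -0.02 ]), 'joint_velocities': array([-0.   , -0.001,  0.001,  0.001,  0.   , -0.   ,  0.   ]), 'effort': array([ 1.0000e-03, -5.4972e+01,  1.1430e+00, -1.8663e+01, -5.2000e-02,
        2.4000e-02,  0.0000e+00]), 'ee_pos': array([ 0.224, -0.61 ,  0.222]), 'orientation': array([ 0.985,  0.175, -0.   , -0.001]), 'contact_force': array([ 0.378, -0.534, -0.53 ]), 'ft_torque': array([-0.017,  0.004, -0.041]), 'grasp_force': np.float64(0.0), 'grip_width': np.float64(0.999)}
scene [0.901 0.236 0.877] 536.984115209465
top [ 0.444 -0.09   1.049] 512.1938177089489
```

View pics/scene0.png

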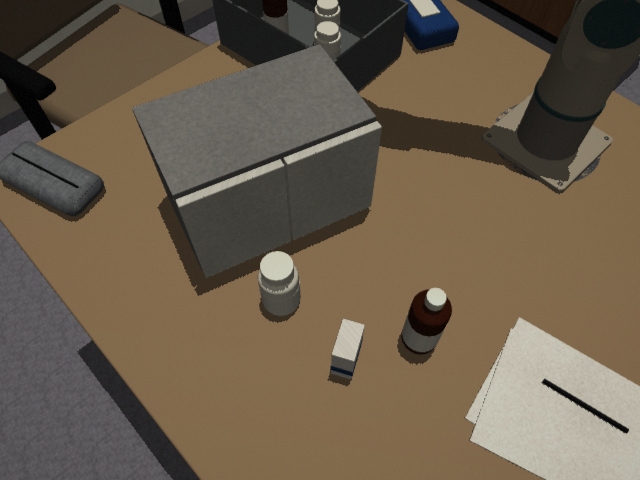

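View pics/top0.png

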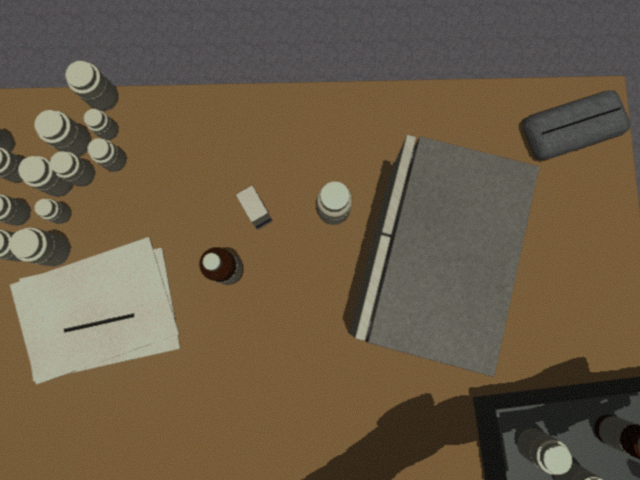

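The scene view shows the cupboard with its door gap at about (287,160), the tub at (279,285), the carton at (347,350) and the bottle at (427,320). In the top view the door strips run from (411,138) to (363,338) with the gap at (387,235). The tub is at (334,200), the bottle at (216,264) and the carton at (254,207).

Run:
```python
from h import *
c=dict(np.load('pics/top.npz'));P=pts(c)
o=-c['R'].T@c['t']
def ray(u,v,h):
    d=c['R'].T@np.array([(u-c['cx'])/c['fx'],(v-c['cy'])/c['fy'],1]);return o+d*(h-o[2])/d[2]
g=cv2.cvtColor(c['image'],cv2.COLOR_BGR2GRAY)
z=P[...,2]
print('z cupboard top',np.median(z[200:300,430:480]))
m=((g>130)&(z>.2)&(z<.26)).astype(np.uint8);m[:,:340]=0;m[:,430:]=0
n,l,st,ce=cv2.connectedComponentsWithStats(m)
for i in range(1,n):
    if st[i,4]>150:
        ys,xs=np.where(l==i);r=cv2.minAreaRect(np.c_[xs,ys].astype(np.float32))
        b=cv2.boxPoints(r);print('door',st[i],np.round([ray(u,v,.236)[:2] for u,v in b],4).tolist(),np.median(z[l==i]))
for nm,(u,v),h in(('tub',(334,197),.125),('bottle',(211,262),.165),('carton',(250,200),.092)):
    mm=((abs(z-np.max(z[v-4:v+5,u-4:u+5]))<.008)).astype(np.uint8)
    n,l,st,ce=cv2.connectedComponentsWithStats(mm);i=l[v,u]
    print(nm,z[v,u],np.round(P[l==i].mean(0),4),np.round(np.ptp(P[l==i],axis=0),3))
m=((z>.232)&(z<.25)).astype(np.uint8);m[:,:340]=0
k,_=cv2.findContours(m,0,1);k=max(k,key=cv2.contourArea);b=cv2.boxPoints(cv2.minAreaRect(k));print('whole',[np.round(ray(u,v,.238),4)[:2].tolist() for u,v in b])
# second view: gap/corners from scene depth
c2=dict(np.load('pics/scene.npz'));Q=pts(c2)
for u,v in((287,163),(378,126),(180,203)):
    print('scene',u,v,np.round(np.median(Q[v-1:v+2,u-1:u+2].reshape(-1,3),0),3))
# tall stuff around in front
```

```text
z cupboard top 0.23982230604519778
door [383 135  33  99 840] [[0.578, -0.1837], [0.7395, -0.2305], [0.7355, -0.2441], [0.5743, -0.1969]] 0.23600130863156257
door [356 236  34 104 927] [[0.4107, -0.1362], [0.5719, -0.1817], [0.568, -0.1959], [0.407, -0.15]] 0.23582979642714186
tub 0.12542627804274953 [ 0.6659 -0.1117  0.1251] [0.053 0.052 0.009]
bottle 0.16560380482052642 [ 0.6831 -0.0749 -0.097 ] [1.549 2.437 1.017]
carton 0.09285888495612686 [0.6607 0.0463 0.0922] [0.068 0.06  0.009]
whole [[0.4002, -0.1541], [0.7364, -0.2504], [0.6785, -0.4543], [0.3489, -0.3475]]
scene 287 163 [ 0.572 -0.183  0.237]
scene 378 126 [ 0.415 -0.139  0.238]
scene 180 203 [ 0.735 -0.234  0.237]
```

Emit:
{"op": "arm_command", "data": {
  "steps": "0 0 -18 0 0 7.2 255; 0 0 -18 0 0 7.2 255; 0 0 -18 0 0 7.2 255; 0 0 -18 0 0 7.2 255; 0 0 -18 0 0 7.2 255"
}}

```text
time_s: 0.6
ee_pos: [0.2239, -0.6098, 0.3127]
orientation: [0.99, -0.14, -0.0, -0.0]
contact_force: [0.7, -0.7, -0.5]
grip_width: 0.612
grasp_force: 0.0
```

Emit:
{"op": "arm_command", "data": {
  "steps": "13 -37 0 0 0 0 255; 13 -37 0 0 0 0 255; 13 -37 0 0 0 0 255; 13 -37 0 0 0 0 255; 13 -37 0 0 0 0 255"
}}

```text
time_s: 1.1
ee_pos: [0.3376, -0.4483, 0.3122]
orientation: [0.99, -0.138, -0.0, -0.0]
contact_force: [0.5, 0.6, 0.5]
grip_width: 0.183
grasp_force: 0.0
```

Emit:
{"op": "arm_command", "data": {
  "steps": "13 -37 0 0 0 0 255; 13 -37 0 0 0 0 255; 13 -37 0 0 0 0 255; 13 -37 0 0 0 0 255; 13 -37 0 0 0 0 255"
}}

```text
time_s: 1.6
ee_pos: [0.4506, -0.2882, 0.3122]
orientation: [0.99, -0.138, -0.0, -0.0]
contact_force: [0.4, -0.8, 0.9]
grip_width: 0.007
grasp_force: 0.0
```

Emit:
{"op": "arm_command", "data": {
  "steps": "13 -37 0 0 0 0 255; 13 -37 0 0 0 0 255; 13 -37 0 0 0 0 255; 13 -37 0 0 0 0 255; 0 0 0 0 0 0 255"
}}

```text
time_s: 2.1
ee_pos: [0.5435, -0.1547, 0.3117]
orientation: [0.991, -0.133, 0.0, -0.002]
contact_force: [0.1, -0.1, 0.1]
grip_width: -0.001
grasp_force: 0.0
```

```bash
cat >> h.py <<'E'
from scipy.spatial.transform import Rotation as Ro
H=np.array([.4095,-.1358]);e=np.array([.961,-.276]);n=np.array([.276,.961])
def where():
    s=env.get_state();p=s['ee_pos'];d=np.array(p[:2])-H;R=Ro.from_quat(s['orientation']).as_matrix()
    print('t',round(float(s['time_s']),2),'p',np.round(p,4),'along e %.1f out n %.1f mm'%(d@e*1e3,d@n*1e3),'toolx deg %.2f'%np.degrees(np.arctan2(R[1,0],R[0,0])),'zaxis',np.round(R[:,2],3),'F',np.round(s['contact_force'],1),'w',s['grip_width'],'j',np.round(s['joint_positions'],2))
E
python3 -c "
from h import *
where()
c=grab('wrist');cv2.imwrite('pics/w1.png',c['image'])"
```

```text
t 2.1 p [ 0.5435 -0.1547  0.3117] along e 134.0 out n 18.8 mm toolx deg -15.29 zaxis [ 0.001  0.004 -1.   ] F [ 0.1 -0.1  0.1] w -0.0005846022486140635 j [ 0.15  0.42  0.11  1.64 -0.06  1.09 -1.55]
```

Emit:
{"op": "arm_command", "data": {
  "steps": "6 -14 0 0 0 0 255; 6 -14 0 0 0 0 255; 0 0 -1 0 0 0.6 255; 0 0 30 0 0 0 255; 0 0 0 0 0 0 255"
}}

```text
time_s: 2.65
ee_pos: [0.5573, -0.1378, 0.2808]
orientation: [0.99, -0.143, -0.003, -0.0]
contact_force: [-1.1, -0.1, -0.5]
grip_width: 0.008
grasp_force: 0.0
```

```bash
python3 -c "
from h import *
where()
c=grab('scene');cv2.imwrite('pics/s1.png',c['image'])"
```

```text
t 2.65 p [ 0.5573 -0.1378  0.2808] along e 142.6 out n 38.8 mm toolx deg -16.50 zaxis [-0.006  0.001 -1.   ] F [-1.1 -0.1 -0.5] w 0.008040121026582898 j [ 0.12  0.46  0.11  1.66 -0.06  1.03 -1.61]
```

View pics/s1.png

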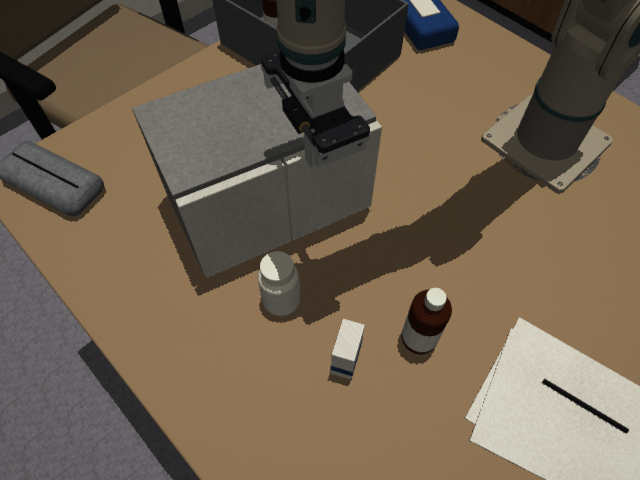

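The gripper is in front of the right door at about (335,145) with its body above the cupboard top, and the loose objects have not moved.

Emit:
{"op": "arm_command", "data": {
  "steps": "2 -6 20 0 0 0 255; 0 0 26 0 0 0 255; 0 0 26 0 0 0 255; 0 0 26 0 0 0 255; 0 0 0 0 0 0 255"
}}

```text
time_s: 3.2
ee_pos: [0.5615, -0.1327, 0.1837]
orientation: [0.99, -0.143, -0.003, -0.0]
contact_force: [-1.2, 0.1, -0.7]
grip_width: 0.004
grasp_force: 0.0
```

Emit:
{"op": "arm_command", "data": {
  "steps": "0 8 0 0 0 0 255; 0 8 0 0 0 0 255; 0 6 0 0 0 0 255; 0 3 0 0 0 0 255; 0 0 0 0 0 0 255"
}}

```text
time_s: 3.7
ee_pos: [0.5563, -0.1577, 0.1862]
orientation: [0.99, -0.144, 0.001, 0.0]
contact_force: [0.1, -0.6, -0.8]
grip_width: 0.007
grasp_force: 0.0
```

```bash
python3 -c "
from h import *
where()"
```

```text
t 3.7 p [ 0.5563 -0.1577  0.1862] along e 147.1 out n 19.4 mm toolx deg -16.53 zaxis [ 0.001 -0.001 -1.   ] F [ 0.1 -0.6 -0.8] w 0.0067351699027165 j [ 0.16  0.57  0.1   1.77 -0.07  0.81 -1.56]
```

Emit:
{"op": "arm_command", "data": {
  "steps": "0 3 0 0 0 0 255; 0 2 0 0 0 0 255; 0 2 0 0 0 0 255; 0 0 0 0 0 0 255"
}}

```text
time_s: 4.1
ee_pos: [0.5542, -0.1634, 0.1855]
orientation: [0.99, -0.143, -0.0, -0.0]
contact_force: [0.7, -0.5, 0.8]
grip_width: 0.009
grasp_force: 0.0
```

Emit:
{"op": "arm_command", "data": {
  "steps": "0 2 0 0 0 0 255; 0 1 0 0 0 0 255; 0 0 0 0 0 0 255"
}}

```text
time_s: 4.4
ee_pos: [0.5541, -0.1639, 0.1855]
orientation: [0.99, -0.142, 0.0, -0.001]
contact_force: [0.7, 5.5, 0.5]
grip_width: 0.005
grasp_force: 2.6
```

```bash
python3 -c "
from h import *
where()"
```

```text
t 4.4 p [ 0.5541 -0.1639  0.1855] along e 146.7 out n 12.9 mm toolx deg -16.34 zaxis [ 0.001  0.003 -1.   ] F [0.7 5.5 0.5] w 0.005216663240593573 j [ 0.18  0.57  0.09  1.77 -0.07  0.81 -1.55]
```

Contact is at about 13 mm out, as expected. Now I'll press in.

Emit:
{"op": "arm_command", "data": {
  "steps": "0 2 0 0 0 0 255; 0 1 0 0 0 0 255; 0 0 0 0 0 0 255"
}}

```text
time_s: 4.7
ee_pos: [0.5534, -0.1661, 0.1855]
orientation: [0.99, -0.142, 0.0, -0.002]
contact_force: [0.7, 6.0, 0.8]
grip_width: 0.008
grasp_force: 3.3
```

Emit:
{"op": "arm_command", "data": {
  "steps": "0 1 0 0 0 0 255; 0 1 0 0 0 0 255; 0 0 0 0 0 0 255"
}}

```text
time_s: 5.0
ee_pos: [0.5529, -0.1679, 0.1855]
orientation: [0.99, -0.142, 0.0, -0.002]
contact_force: [1.4, 7.1, 0.4]
grip_width: 0.002
grasp_force: 3.4
```

```bash
python3 -c "
from h import *
where()"
```

```text
t 5.0 p [ 0.5529 -0.1679  0.1855] along e 146.6 out n 8.7 mm toolx deg -16.33 zaxis [ 0.001  0.004 -1.   ] F [1.4 7.1 0.4] w 0.0024491847526946016 j [ 0.19  0.57  0.09  1.77 -0.07  0.81 -1.54]
```

Emit:
{"op": "arm_command", "data": {
  "steps": "0 1 0 0 0 0 255; 0 1 0 0 0 0 255; 0 0 0 0 0 0 255"
}}

```text
time_s: 5.3
ee_pos: [0.5529, -0.1679, 0.1855]
orientation: [0.99, -0.141, 0.0, -0.003]
contact_force: [1.6, 9.9, 1.1]
grip_width: 0.002
grasp_force: 5.0
```

The door is at its stop: the force rose and the TCP did not move. I'll retract quickly.

Emit:
{"op": "arm_command", "data": {
  "steps": "0 -35 0 0 0 0 255; 0 -45 0 0 0 0 255; 0 -45 0 0 0 0 255; 0 0 0 0 0 0 255; 0 0 0 0 0 0 255"
}}

```text
time_s: 5.8
ee_pos: [0.5869, -0.0521, 0.1853]
orientation: [0.99, -0.142, -0.0, 0.0]
contact_force: [-0.0, -0.7, 0.4]
grip_width: 0.004
grasp_force: 0.0
```

Emit:
{"op": "arm_command", "data": {
  "steps": "0 0 -25 0 0 0 255; 0 0 -30 0 0 0 255; 0 0 -30 0 0 0 255; 0 0 -25 0 0 0 255; 0 0 0 0 0 0 255"
}}

```text
time_s: 6.3
ee_pos: [0.5885, -0.0561, 0.2992]
orientation: [0.989, -0.145, 0.004, 0.0]
contact_force: [-0.5, 0.1, 0.4]
grip_width: 0.005
grasp_force: 0.0
```

```bash
cat > door.py <<'E'
from h import *
where()
c=grab('top');cv2.imwrite('pics/t_%d.png'%(env.get_state()['time_s']*100),c['image']);P=pts(c)
g=cv2.cvtColor(c['image'],cv2.COLOR_BGR2GRAY);D=P[...,:2]-H;r=np.hypot(D[...,0],D[...,1])
m=(g>110)&(abs(P[...,2]-.236)<.006)&(r<.19);q=P[m][:,:2]-H
a,b=q@e,q@n
k=b>-.02;a,b=a[k],b[k];far=np.hypot(a,b)>.06
print('pts',far.sum(),'angle',np.round(np.percentile(np.arctan2(b,a)[far],[2,50,98]),3),'rmax',np.hypot(a,b).max())
if far.sum()>20:
    vx,vy,_,_=cv2.fitLine(np.c_[a,b][far].astype(np.float32),cv2.DIST_HUBER,0,.01,.01).ravel();print('fit angle',np.arctan2(vy*np.sign(vx),abs(vx)))
E
python3 door.py; ls pics
```

```text
t 6.3 p [ 0.5885 -0.0561  0.2992] along e 150.0 out n 126.0 mm toolx deg -16.65 zaxis [ 0.007 -0.002 -1.   ] F [-0.5  0.1  0.4] w 0.005146460913816602 j [-0.03  0.47  0.12  1.6  -0.06  1.08 -1.76]
pts 616 angle [-0.063  0.312  0.398] rmax 0.18996460204269522
fit angle 0.29416442
s1.png
scene.npz
scene0.png
t_635.png
top.npz
top0.png
w1.png
```

View pics/t_635.png

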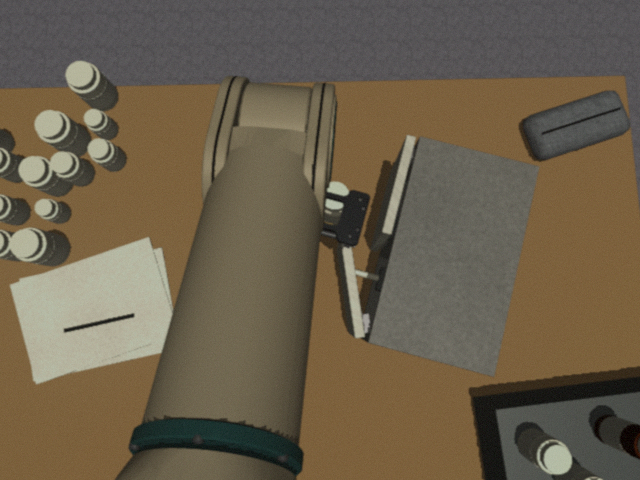

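The right door is ajar at about 0.4 rad, with its top edge running from (361,335) to (347,245). The left door is shut and the plunger shows at (365,275). I'll go over the door into the gap.

Emit:
{"op": "arm_command", "data": {
  "steps": "-1 27 0 0 0 0 255; -2 27 0 0 0 0 255; -2 27 0 0 0 0 255; -1 27 0 0 0 0 255; 0 0 0 0 0 0 255"
}}

```text
time_s: 6.85
ee_pos: [0.5474, -0.1609, 0.2942]
orientation: [0.989, -0.147, -0.002, 0.002]
contact_force: [-0.5, -1.3, 0.2]
grip_width: 0.002
grasp_force: 0.0
```

Emit:
{"op": "arm_command", "data": {
  "steps": "0 0 0 0 0 -7.7 255; 0 0 0 0 0 -7.7 255; 0 0 0 0 0 -7.7 255; 0 0 0 0 0 0 255; 0 0 0 0 0 0 255"
}}

```text
time_s: 7.35
ee_pos: [0.5501, -0.1549, 0.2947]
orientation: [0.998, 0.056, -0.001, -0.0]
contact_force: [0.2, -0.4, -0.7]
grip_width: 0.01
grasp_force: 0.0
```

```bash
python3 door.py; python3 -c "
from h import *
c=grab('scene');cv2.imwrite('pics/s2.png',c['image'][60:300,150:470].repeat(2,0).repeat(2,1))"
```

```text
t 7.35 p [ 0.5501 -0.1549  0.2947] along e 140.4 out n 20.5 mm toolx deg 6.46 zaxis [-0.001  0.001 -1.   ] F [ 0.2 -0.4 -0.7] w 0.010106607022728335 j [ 0.2   0.44  0.03  1.65 -0.02  1.06 -1.22]Traceback (most recent call last):
  File "door.py", line 8, in <module>
    print('pts',far.sum(),'angle',np.round(np.percentile(np.arctan2(b,a)[far],[2,50,98]),3),'rmax',np.hypot(a,b).max())
                                           ~~~~~~~~~~~~~^^^^^^^^^^^^^^^^^^^^^^^^^^^^^^^^
    return _quantile_unchecked(
        a, q, axis, out, overwrite_input, method, keepdims, weights)
    return _ureduce(a,
                    func=_quantile_ureduce_func,
    ...<5 lines>...
                    overwrite_input=overwrite_input,
                    method=method)
    r = func(a, **kwargs)
    result = _quantile(arr,
                       quantiles=q,
    ...<2 lines>...
                       out=out,
                       weights=wgt)
    slices_having_nans = np.isnan(arr[-1, ...])
                                  ~~~^^^^^^^^^
IndexError: index -1 is out of bounds for axis 0 with size 0
```

View pics/s2.png

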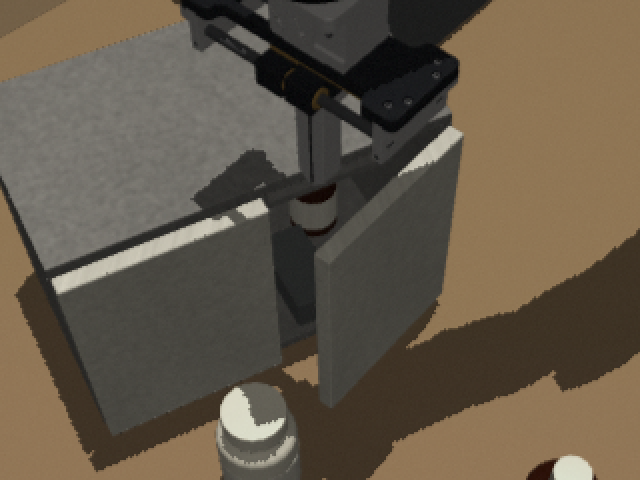

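The fingertips (crop 320,180) hang between the carcass front and the door's inner face, and the gap below is free. I'll descend.

Emit:
{"op": "arm_command", "data": {
  "steps": "1 5 0 0 0 0 255; 0 0 25 0 0 0 255; 0 0 30 0 0 0 255; 0 0 30 0 0 0 255; 0 0 25 0 0 0 255"
}}

```text
time_s: 7.95
ee_pos: [0.5518, -0.1601, 0.184]
orientation: [0.998, 0.057, -0.0, 0.0]
contact_force: [0.5, -0.8, -0.0]
grip_width: 0.008
grasp_force: 0.0
```

```bash
python3 -c "
from h import *
where()"
```

```text
t 7.95 p [ 0.5518 -0.1601  0.184 ] along e 143.4 out n 15.9 mm toolx deg 6.59 zaxis [-0.001 -0.    -1.   ] F [ 0.5 -0.8 -0. ] w 0.007648336108902838 j [ 0.22  0.57  0.03  1.77 -0.02  0.8  -1.2 ]
```

Emit:
{"op": "arm_command", "data": {
  "steps": "3 -9.5 0 0 0 -4 255; 3 -9.5 0 0 0 -4 255; 3 -9.5 0 0 0 -4 255; 3 -9.5 0 0 0 -4 255; 3 -9.5 0 0 0 -4 255"
}}

```text
time_s: 8.45
ee_pos: [0.5548, -0.1104, 0.1854]
orientation: [0.973, 0.231, 0.0, 0.0]
contact_force: [-0.4, 0.4, 0.0]
grip_width: 0.003
grasp_force: 0.1
```

```bash
cat >> h.py <<'E'
def rel():
    s=env.get_state();d=np.array(s['ee_pos'][:2])-H;a=d@e;b=d@n
    R=Ro.from_quat(s['orientation']).as_matrix();th=np.arctan2(R[1,0],R[0,0])+np.radians(16)
    u=np.array([np.cos(th),np.sin(th)]);w=np.array([u[1],-u[0]]);p=np.array([a,b])
    print('tool angle %.3f r %.1f w %.1f mm'%(th,p@u*1e3,p@w*1e3))
E
python3 -c "
from h import *
where();rel()"
```

```text
t 8.45 p [ 0.5548 -0.1104  0.1854] along e 132.7 out n 64.5 mm toolx deg 26.75 zaxis [ 0. -0. -1.] F [-0.4  0.4  0. ] w 0.00331186111785457 j [ 0.19  0.55 -0.07  1.8   0.05  0.79 -1.01]
tool angle 0.746 r 141.2 w 42.7 mm
```

Emit:
{"op": "arm_command", "data": {
  "steps": "3 -9.8 0 0 0 -4 255; 3 -9.8 0 0 0 -4 255; 3 -9.8 0 0 0 -4 255; 3 -9.8 0 0 0 -4 255; 3 -9.8 0 0 0 -4 255"
}}

```text
time_s: 8.95
ee_pos: [0.5393, -0.0618, 0.1855]
orientation: [0.918, 0.397, 0.0, 0.0]
contact_force: [-0.5, -0.8, -0.1]
grip_width: 0.004
grasp_force: 0.1
```

Emit:
{"op": "arm_command", "data": {
  "steps": "3 -9.8 0 0 0 -4 255; 3 -9.8 0 0 0 -4 255; 3 -9.8 0 0 0 -4 255; 3 -9.8 0 0 0 -4 255; 0 0 0 0 0 0 255"
}}

```text
time_s: 9.45
ee_pos: [0.5148, -0.0278, 0.1855]
orientation: [0.854, 0.52, -0.0, -0.0]
contact_force: [-0.4, 0.6, -0.5]
grip_width: 0.001
grasp_force: 0.0
```

```bash
python3 -c "
from h import *
where();rel()
c=grab('scene');cv2.imwrite('pics/s3.png',c['image'])"
```

```text
t 9.45 p [ 0.5148 -0.0278  0.1855] along e 71.4 out n 132.9 mm toolx deg 62.70 zaxis [-0.  0. -1.] F [-0.4  0.6 -0.5] w 0.0006305841778001753 j [ 0.18  0.5  -0.25  1.92  0.18  0.74 -0.66]
tool angle 1.374 r 144.3 w 44.0 mm
```

View pics/s3.png

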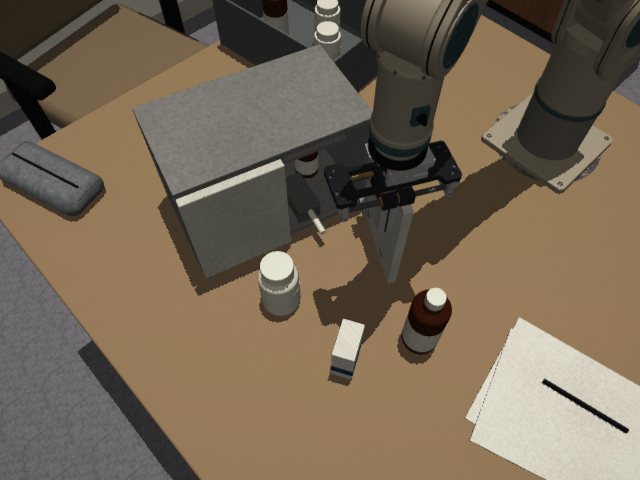

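The door stands at roughly 1.3 rad with its free edge near (392,275). It is clear of the bottle at (427,320), and the left door is shut. I'll push a little further.

Emit:
{"op": "arm_command", "data": {
  "steps": "3 -9.8 0 0 0 -4 255; 3 -9.8 0 0 0 -4 255; 3 -9 0 0 0 -3.6 255; 1 -5 0 0 0 -2 255; 0 0 0 0 0 0 255"
}}

```text
time_s: 10.0
ee_pos: [0.4881, -0.0069, 0.1855]
orientation: [0.787, 0.617, -0.0, 0.0]
contact_force: [-0.1, 0.1, -0.5]
grip_width: 0.005
grasp_force: 0.0
```

Emit:
{"op": "arm_command", "data": {
  "steps": "0 10 0 0 0 0 255; 0 15 0 0 0 0 255; 0 0 0 0 0 0 255"
}}

```text
time_s: 10.3
ee_pos: [0.5153, -0.0136, 0.1856]
orientation: [0.788, 0.616, 0.001, 0.001]
contact_force: [-0.6, 0.8, -0.3]
grip_width: 0.007
grasp_force: 0.0
```

```bash
python3 -c "
from h import *
where();rel()"
```

```text
t 10.3 p [ 0.5153 -0.0136  0.1856] along e 68.0 out n 146.6 mm toolx deg 76.08 zaxis [ 0.003 -0.    -1.   ] F [-0.6  0.8 -0.3] w 0.006619749524630093 j [ 0.19  0.5  -0.32  1.93  0.22  0.75 -0.5 ]
tool angle 1.607 r 144.1 w 73.3 mm
```

Clear of the door. I'll raise the hand and move it away over the cupboard so the top camera can see the door.

Emit:
{"op": "arm_command", "data": {
  "steps": "0 0 -30 0 0 0 255; 0 0 -30 0 0 0 255; 0 0 -30 0 0 0 255; 0 0 -30 0 0 0 255; 0 0 0 0 0 0 255"
}}

```text
time_s: 10.8
ee_pos: [0.5149, -0.0124, 0.3092]
orientation: [0.787, 0.617, 0.003, 0.002]
contact_force: [0.5, -0.5, -0.4]
grip_width: 0.005
grasp_force: 0.0
```

Emit:
{"op": "arm_command", "data": {
  "steps": "-30 0 0 0 0 0 255; -40 5 0 0 0 0 255; -40 5 0 0 0 0 255; -40 5 0 0 0 0 255; -40 0 0 0 0 0 255"
}}

```text
time_s: 11.3
ee_pos: [0.4813, -0.2024, 0.3045]
orientation: [0.787, 0.617, -0.0, -0.0]
contact_force: [0.3, 0.0, -0.6]
grip_width: 0.006
grasp_force: 0.0
```

Emit:
{"op": "arm_command", "data": {
  "steps": "-40 0 0 0 0 0 255; -40 0 0 0 0 0 255; -30 0 0 0 0 0 255; 0 0 0 0 0 0 255; 0 0 0 0 0 0 255"
}}

```text
time_s: 11.8
ee_pos: [0.4551, -0.3075, 0.3044]
orientation: [0.787, 0.617, -0.0, -0.001]
contact_force: [0.3, 1.1, -0.3]
grip_width: 0.002
grasp_force: 0.0
```

```bash
python3 door.py; ls -t pics|head -1; python3 -c "
from h import *
import glob
c=grab('scene');f=sorted(glob.glob('pics/t_*'),key=lambda x:int(x[7:-4]))[-1]
cv2.imwrite('pics/fin.png',cv2.resize(np.hstack([cv2.imread(f),c['image']]),(800,300)))
o=cv2.imread('pics/scene0.png');d=cv2.absdiff(o,c['image'])
for n_,(x,y,X,Y) in dict(tub=(255,250,302,318),bottle=(400,286,452,355),carton=(328,318,366,380),left=(180,170,285,265)).items(): print(n_,d[y:Y,x:X].mean())"
```

```text
t 11.8 p [ 0.4551 -0.3075  0.3044] along e 91.2 out n -152.5 mm toolx deg 76.14 zaxis [-0.001  0.002 -1.   ] F [ 0.3  1.1 -0.3] w 0.002168724465351758 j [ 0.73  0.41 -0.27  1.68  0.12  1.07  0.18]
pts 784 angle [-0.063  1.428  1.501] rmax 0.18953865434442105
fit angle -0.6803389
t_1185.png
tub 8.487171464330412
bottle 6.290876997398737
carton 8.289898132427844
left 5.630275689223057
```

View pics/fin.png

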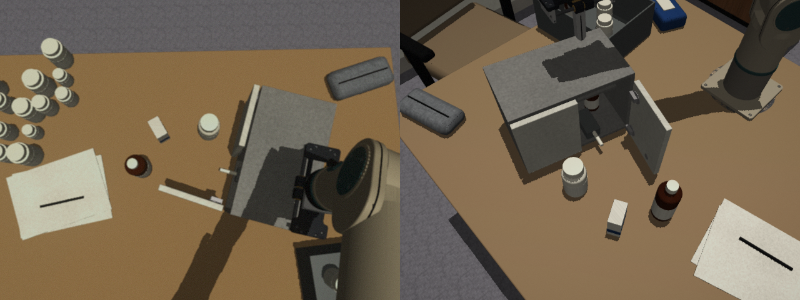

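The right door stands open at about 1.5 rad in both views. The left door is shut, the objects are where they were, and the gripper is clear of everything.

```bash
python3 -c "
from workcell import env
print(env.close_job())"
```

```text
the job is handed in; nothing more can be done
None
```

I've handed the job in: the right-hand door was pressed until its catch let go, sprang ajar to about 0.4 rad, and was pushed open to about 1.5 rad from inside; in the last pictures the left-hand door is shut and the tub, bottle and carton stand where they were, but the hand-in returned no verdict.

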